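Switch on the hooded bench power unit

TASK

Switch on the bench power unit: slide its clear safety hood fully aside, press the raised red end of the rocker down with a fingertip until it snaps over, and keep it pressed firmly but gently against its stop for about a second (around 8 N, never more than 25 N). Then slide the hood fully back over the switch, let go, and leave the reel, the meter and the pen beside the unit where they lie.

Things in the scene. Friction and masses are not known exactly. Their poses are not given: they have to be found in the camera images.
- unit: Grey bench power unit with blue corner bumpers, 170 (x) x 250 (y) x 60 (z) mm, fixed. Origin: centre of its underside. Top panel 60 mm above it; nothing stands on the panel but the hood and the switch (black block 88 x 50 mm with the rocker), which is near the -y end. The hood slides along the unit's y.
- press_spot (a point): Point on the unit's top panel straight below the middle of the rocker's red end, where to press; axes as the unit's. The rocker's pivot is 26 mm along +x from it. The switch is fitted at a height that is NOT measured and varies by 18 mm: when off, its top surface above this point is 24 to 43 mm over the panel (outer end 2 mm more). Find it by touch.
- rocker (a joint): White rocker, 72 (unit's x) x 38 mm, on a level axis along the unit's y. 0 = off, red end (to -x) up; 0.42 rad = on, red end down on a hard stop. Over-centre: resists at once with 5 to 10 N at the red middle (4 to 7 at its end), fading to none at 0.21 rad, then snaps away to the stop and stays. Red end drops 11 mm; a 20 mm wide tip meets the stop about 10 mm below first touch.
- hood (a joint): Clear plastic hood over the switch, 116 (x) x 64 (y) x 51 (z) mm, standing 1 mm over the top panel, sliding along the unit's y. 0 m = closed, centred over the rocker (it starts 0 to 20 mm open); 0.11 = fully open towards the unit's +y, hard stops at both ends. Friction about 2.5 N, stays where left; cannot lift off.
- hood_fin (a point): Centre of the yellow fin on the hood's roof: 60 mm long (unit's x), 14 mm thick (unit's y), 16 mm tall; it moves with the hood, axes as the unit's. Its underside (the roof) is 8 mm below this point, 112 mm over the bench. It can be pushed from either side or pinched from above.
- reel: Bystander, loose: red reel with yellow core lying flat, 110 mm across, 26 mm tall; origin at the centre of its underside. Beyond the unit's -y end.
- meter: Bystander, loose: green hand-held meter, 130 (x) x 75 (y) x 34 mm; origin at the centre of its underside. Beyond the unit's +y end.
- pen: Bystander, loose: white and blue connector-cleaning pen, 134 mm long (along its y), 18 mm thick; origin under the middle of its white part, blue tip to +y. In front of the unit (its -x side).

How it is judged:
On the way, in this order (a step that is already met when the one before it is completed fails the run):
1. the hood is slid fully open (within 8 mm of its stop) (value of joint hood above 0.102 m), for 0.2 s.
2. the rocker is over and the fingertip presses it against its stop with more than 3 N for 0.4 s (value of joint rocker above 0.38 rad and contact force between the fingers and rocker above 3 N), for 0.4 s.
At the end, for the whole second after the job is handed in: The rocker is on (over 0.38 of its 0.42 rad), the hood is back over it within 5 mm of its closed stop and at rest (value of joint rocker above 0.38 rad and value of joint hood below 0.005 m and velocity of joint hood below 0.005 m/s); the robot touches nothing.
It fails at once if the rocker is pressed with more than 25 N (contact force between the fingers and rocker above 25 N).
It fails at once if the reel is moved more than 15 mm (distance of reel from where it was at the start of the episode above 0.015 m).
It fails at once if the meter is moved more than 15 mm (distance of meter from where it was at the start of the episode above 0.015 m).
It fails at once if the pen is moved more than 15 mm (distance of pen from where it was at the start of the episode above 0.015 m).
It also fails if it takes over 61 s, if anything falls off the work surface, if the arm or the gripper's body presses on something with over 40 N, if the wrist force passes 120 N, or if a joint passes its speed limit or range.

ROBOT

A 7-joint arm with a two-finger parallel gripper is mounted at the origin on the work surface. World frame = base frame: x ahead of the robot, y to its left, z up, the work surface at z = 0. Lengths are in m, angles in rad, forces in N, time in s.
With the tool pointing down it reaches from about 0.4 to 0.9 m from the base axis. Payload 5.5 kg.
Tool frame: the origin (TCP) lies midway between the tips of the shut fingers; the grasp point (between the pads) lies 19 mm behind it; z points along the fingers, y is the line along which they close (so a half turn about z gives the same grasp; the last joint's range is limited). The gripper opens to 92 mm and grips with 3 to 60 N. Pads are 19 mm wide; open, the fingers measure 130 mm over their backs; the gripper's body (75 mm by 190 mm) begins 47 mm behind the grasp point.
Start: joints at [-0.876, 0.501, -0.427, 1.55, 0.221, 1.138, -0.21], TCP at [0.272, 0.59, 0.227] pointing down, gripper open.
Joint ranges: [-2.88, 2.88], [-0.31, 2.03], [-1.54, 1.56], [0.2, 2.42], [-1.41, 4.55], [0.19, 2.02], [-2.57, 2.57]. Speed limits (rad/s): [2.57, 2.57, 3.14, 3.14, 3.14, 3.14, 3.14].

INTERFACE

Orientations are given as a unit quaternion [x, y, z, w].
In Python, from workcell import r gives the robot as it stands. The module is installed in compiled form; this text tells all that it offers.
- The arm moves only by the tool servo_tool, never from a script. Its argument "commands" is text: rows parted by semicolons, each of 4 numbers parted by spaces: the shift along the tool's x, y, z in m, then the turn about the tool's z in units of 8 degrees (1.0 is 8 degrees). A call has 1 to 8 rows; each row is the pose to reach, as a shift and turn from the pose commanded when the call began, along the tool's axes at that moment; what a row does not reach only later rows make up. A row lasts 1/8 s, in which the tool goes at most 62.5 mm and 10.7 degrees, less where a joint would pass 70% of its speed; a pose out of reach is approached as far as the arm can. A call with a gripper value outside its range is refused whole. "gripper" is the gripper's target within -1 to 1 (fully open at 1, half-way at 0, shut at -1), set as the call begins (left out, the last holds). The fingers move at their own pace and stop on an object; the grip force is fixed at half the most. Time passes only in rows, so rows that repeat a pose let the fingers close. It gives the time, the measured TCP pose, the force, the opening and the grip force at its end, in the units of the state.
- r.state(): the state, without advancing time (a new reading comes with each control period).
- r.capture(name): name is "scene" or "top"; returns a dict with "frame" (420x560x3 uint8, red, green, blue), "fov_y" (degrees; the focal length in pixels is half the picture's height over the tangent of half this angle, whatever the lens; pixels are square), "cx", "cy" (the principal point, pixels), "cam_to_world" (4x4, takes a point from camera to world coordinates). Camera axes: x right, y down, z forward; pixel columns grow to the right and rows downward; lengths in m; the calibration is good to about 2 mm. A picture is of the moment at which its call begins. There is no depth.
- r.hand_in(): hands the job in; it is judged then, once.
The state is a dict: "t": time; "joint_positions": joint angles; "qvel": joint speeds; "tau": joint torques, N m; "tool_pos": TCP position; "tcp_rot": TCP orientation; "ft_force": force on the tool from outside, world axes, zero at the start; "wrist_torque": the same for the moment, N m; "finger_gap": opening from 0.0 (shut) to 1.0 (fully open); "grip_force": force on a finger pad.
Only numpy, scipy, OpenCV 4.12 (cv2) and the standard library are available. Lean on these libraries where they do the work, as an engineer would, in place of code of your own. Each camera call takes 0.05 s, during which the arm holds its last target. There are 200 camera calls.

## Working session

There is one attempt and no reset: what is moved stays moved. The work goes in short steps, Python scripts to look and compute and a tool call to move; the robot and the scene stay as the last step left them, time stands still between calls to the robot, and variables do not carry over. Pictures are saved under pics/ and viewed, at most 10 in all, crops included, and the job is handed in when it is done.

Besides the shell and the picture viewer there is one more tool, called after ">>>" by a JSON object that holds its "op" and its "data", one argument or row to a line. servo_tool: Moves the arm, as the interface text tells. Its arguments: {"type":"object","properties":{"commands":{"type":"string"},"gripper":{"type":"number"}},"required":["commands"]}

```bash
mkdir -p pics; cat > h.py <<'E'
import numpy as np, cv2
from workcell import r
def snap(n,f):
    c=r.capture(n); np.savez('pics/'+f+'.npz',**{k:np.array(v) for k,v in c.items()})
    cv2.imwrite('pics/'+f+'.png',c['frame'][:,:,::-1]); return c
def pt(f,u,v,z):
    c=np.load('pics/'+f+'.npz'); h=c['frame'].shape[0]; fl=h/2/np.tan(np.radians(float(c['fov_y']))/2)
    T=c['cam_to_world']; d=T[:3,:3]@np.array([(u-c['cx'])/fl,(v-c['cy'])/fl,1.]); o=T[:3,3]
    return (o+d*(z-o[2])/d[2]).round(4)
def px(f,p):
    c=np.load('pics/'+f+'.npz'); h=c['frame'].shape[0]; fl=h/2/np.tan(np.radians(float(c['fov_y']))/2)
    T=c['cam_to_world']; q=T[:3,:3].T@(np.array(p)-T[:3,3]); return (q[:2]/q[2]*fl+[c['cx'],c['cy']]).round(1)
E
python3 - <<'E'
from h import *
for n in('top','scene'):
    c=snap(n,n+'0'); print(c['cam_to_world'],c['fov_y'],c['cx'],c['cy'])
print(r.state())
E
```

```text
[[ 0.00603155 -0.99392857  0.10986181  0.44024407]
 [-0.99939032 -0.00221331  0.03484376  0.03408006]
 [-0.03438905 -0.11000499 -0.99333594  1.19646728]
 [ 0.          0.          0.          1.        ]] 45.70481533037144 281.60847726611917 209.99851110358247
[[-6.74207376e-01  6.12559122e-01 -4.12572097e-01  9.78989383e-01]
 [ 7.38541481e-01  5.59913631e-01 -3.75570507e-01  4.14080703e-01]
 [ 9.45600792e-04 -5.57914014e-01 -8.29898222e-01  9.36893477e-01]
 [ 0.00000000e+00  0.00000000e+00  0.00000000e+00  1.00000000e+00]] 47.82705167403164 276.37459650115255 215.15426472000976
{'t': 0.1, 'joint_positions': array([-0.87582291,  0.50174629, -0.42681396,  1.55133914,  0.22081963,
        1.13827852, -0.21029276]), 'qvel': array([ 4.79817482e-04, -2.97459859e-03, -8.26128810e-04, -4.21418368e-03,
        9.32333844e-04,  8.67648799e-04, -1.45333751e-05]), 'tau': array([-1.14521376e-02, -5.67875183e+01, -5.83871976e+00, -2.79915655e+01,
       -6.90336409e-02,  2.38723168e-02,  3.58032128e-05]), 'tool_pos': array([0.27179021, 0.58976699, 0.22579015]), 'tcp_rot': array([ 2.14180246e-01,  9.76793779e-01, -8.31575743e-04, -2.07893815e-04]), 'ft_force': array([-0.08519574, -0.14206061,  0.27480217]), 'wrist_torque': array([-0.04375553,  0.03946194,  0.00828554]), 'grip_force': 0.0, 'finger_gap': 1.0004481939093286}
```

View pics/top0.png

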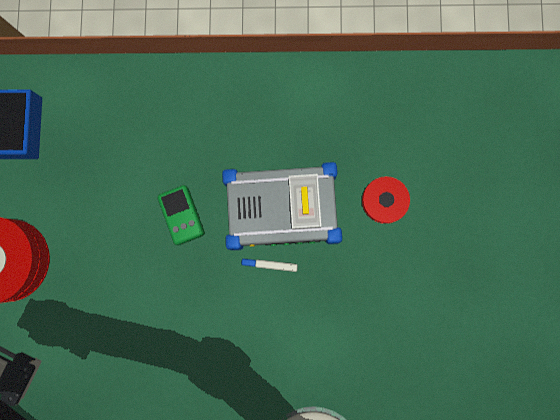

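View pics/scene0.png

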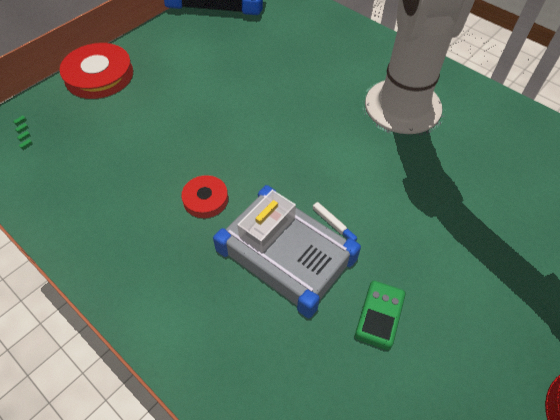

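The top view shows the unit at (283,207), the fin at (306,200), the reel at (386,200), the meter at (181,215) and the pen at (270,265). Next, an enlarged crop.

```bash
python3 - <<'E'
from h import *
f=cv2.imread('pics/top0.png')[155:280,215:350]; cv2.imwrite('pics/c1.png',cv2.resize(f,None,fx=5.9,fy=4.8,interpolation=cv2.INTER_CUBIC) if 0 else cv2.resize(f,None,fx=4.8,fy=4.8,interpolation=cv2.INTER_CUBIC))
hsv=cv2.cvtColor(cv2.imread('pics/top0.png'),cv2.COLOR_BGR2HSV)
m=cv2.inRange(hsv,(20,120,140),(35,255,255))
n,l,s,ce=cv2.connectedComponentsWithStats(m)
for i in range(1,n):
    if s[i,4]>15: print('yel',s[i],ce[i], pt('top0',*ce[i],.128), cv2.minAreaRect(np.argwhere(l==i)[:,::-1].astype(np.float32)))
m=cv2.inRange(hsv,(105,150,80),(130,255,255))
n,l,s,ce=cv2.connectedComponentsWithStats(m)
for i in range(1,n):
    if s[i,4]>15: print('blu',s[i],ce[i],pt('top0',*ce[i],.06))
E
```

```text
yel [301 187   8  27 168] [304.53571429 199.98214286] [0.5803 0.0221 0.128 ] ((304.533203125, 199.997802734375), (26.408044815063477, 6.119748115539551), 86.18592071533203)
blu [   0   90   42   69 1228] [ 27.55944625 127.41205212] [0.7625 0.6806 0.06  ]
blu [322 162  15  17 178] [329.84831461 168.7752809 ] [ 0.662 -0.037  0.06 ]
blu [223 169  14  16 170] [228.88823529 175.52352941] [0.6462 0.1969 0.06  ]
blu [327 228  15  16 197] [334.31979695 235.76649746] [ 0.5072 -0.0464  0.06  ]
blu [226 235  17  15 196] [232.71428571 242.39795918] [0.4911 0.1854 0.06  ]
blu [241 259  15   7  85] [247.98823529 262.07058824] [0.4466 0.1498 0.06  ]
```

View pics/c1.png

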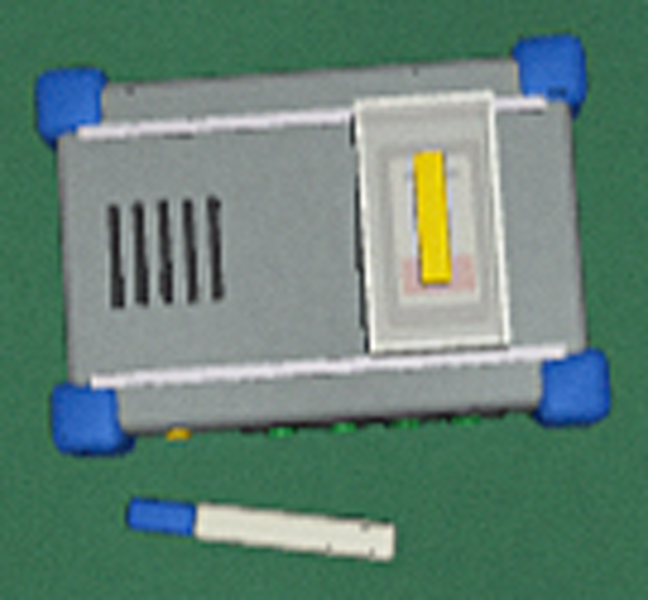

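The crop shows the hood near closed. The fin centre is at crop (432,217), the red end shows faintly at (438,275), and the unit is yawed about +3.8°. I'll go to the -y side of the fin with the fingers shut.

>>> {"op": "servo_tool", "data": {
  "commands": "-0.06 -0.047 0 -1;-0.12 -0.095 0 -2;-0.18 -0.142 0 -3;-0.24 -0.19 0 -3.56;-0.3 -0.237 0 -3.56;-0.36 -0.285 0 -3.56;-0.36 -0.285 0 -3.56",
  "gripper": -1
}}

```text
t: 0.98
tool_pos: [0.4704, 0.1981, 0.2266]
tcp_rot: [-0.033, 0.999, -0.0, -0.0]
ft_force: [0.8, 0.3, 0.4]
finger_gap: 0.288
grip_force: 0.0
```

```bash
cat >> h.py <<'E'
from scipy.spatial.transform import Rotation as R
YAW=0.066
ux=np.array([np.cos(YAW),np.sin(YAW),0]); uy=np.array([-np.sin(YAW),np.cos(YAW),0])
fin0=np.array([.5803,.0221,.12])
def go(p):
    s=r.state(); M=R.from_quat(s['tcp_rot']).as_matrix()
    print('t',s['t'],'tcp',s['tool_pos'].round(4),'F',s['ft_force'].round(2),'gap',round(s['finger_gap'],3))
    print('shift',(M.T@(np.array(p)-s['tool_pos'])).round(4),'turn units to align', np.degrees(-(np.arctan2(uy[1],uy[0])-np.arctan2(M[1,1],M[0,1])))/8, 'tilt',M[:,2].round(3))
E
python3 -c "
from h import *
p=fin0-.05*uy; p[2]=.18; go(p); print(r.state()['joint_positions'].round(2))"
```

```text
t 0.975 tcp [0.4704 0.1981 0.2266] F [0.75 0.26 0.39] gap 0.288
shift [-0.0982 -0.2328  0.0466] turn units to align -0.005451137766136563 tilt [ 0. -0. -1.]
[-0.11  0.24 -0.4   1.9   0.11  1.02  1.08]
```

>>> {"op": "servo_tool", "data": {
  "commands": "-0.02 -0.048 0 0;-0.04 -0.096 0 0;-0.06 -0.144 0.01 0;-0.08 -0.192 0.03 0;-0.098 -0.233 0.046 0;-0.098 -0.233 0.046 0;-0.098 -0.233 0.046 0"
}}

```text
t: 1.85
tool_pos: [0.5824, -0.0252, 0.1802]
tcp_rot: [-0.033, 0.999, 0.0, -0.001]
ft_force: [0.5, -0.3, 0.0]
finger_gap: 0.004
grip_force: 0.0
```

```bash
python3 -c "
from h import *
snap('scene','s1'); p=fin0-.05*uy; p[2]=.118; go(p)
f=cv2.imread('pics/s1.png')[130:290,180:380]; cv2.imwrite('pics/s1c.png',cv2.resize(f,None,fx=3.7,fy=3.7,interpolation=cv2.INTER_CUBIC))"
```

```text
t 1.9 tcp [ 0.5825 -0.0244  0.1807] F [-0.17  0.83 -0.31] gap 0.004
shift [-0.0009 -0.0036  0.0627] turn units to align 0.0066070096596059875 tilt [-0.     0.001 -1.   ]
```

View pics/s1c.png

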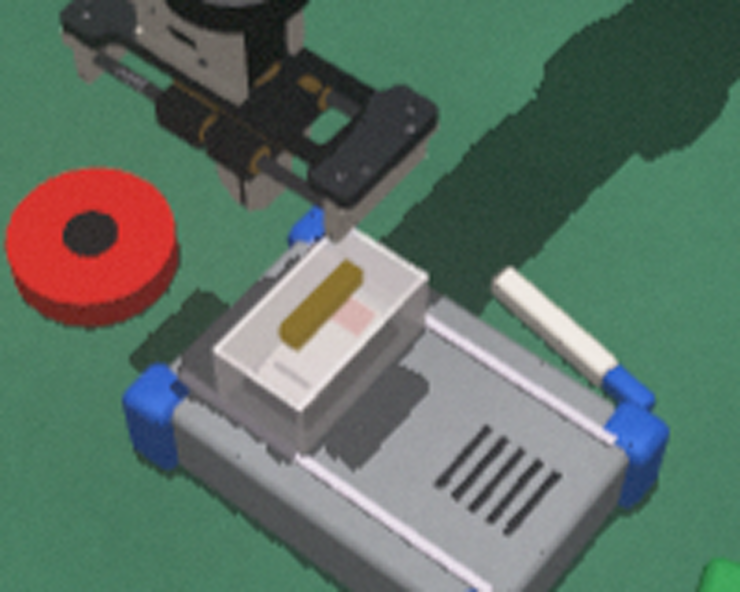

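The view shows the shut fingers at crop (250,200), off the -y side of the hood. The fin at (320,305) and the pen are clear. I'll descend beside the fin.

>>> {"op": "servo_tool", "data": {
  "commands": "0 -0.003 0.03 0;0 -0.003 0.062 0;0 -0.003 0.062 0;0 0.015 0.062 0;0 0.03 0.062 0;0 0.03 0.062 0"
}}

```text
t: 2.65
tool_pos: [0.5818, 0.0069, 0.1201]
tcp_rot: [-0.035, 0.999, 0.0, 0.001]
ft_force: [0.2, 0.2, -0.2]
finger_gap: 0.003
grip_force: 0.0
```

>>> {"op": "servo_tool", "data": {
  "commands": "0 0.015 0.001 0;0 0.03 0.001 0;0 0.045 0.001 0;0 0.06 0.001 0"
}}

```text
t: 3.15
tool_pos: [0.5778, 0.0637, 0.1191]
tcp_rot: [-0.032, 0.999, -0.001, 0.001]
ft_force: [-1.0, -3.3, 8.5]
finger_gap: 0.003
grip_force: 3.7
```

```bash
python3 -c "
from h import *
c=snap('scene','s2'); snap('top','t2'); go([0.57,.1,.119])
f=cv2.imread('pics/s2.png')[130:290,180:380]; cv2.imwrite('pics/s2c.png',cv2.resize(f,None,fx=3.7,fy=3.7,interpolation=cv2.INTER_CUBIC))"
```

```text
t 3.25 tcp [0.5777 0.0662 0.119 ] F [0.06 0.44 2.32] gap 0.005
shift [0.0054 0.0342 0.    ] turn units to align 0.007699697601241614 tilt [ 0.002  0.001 -1.   ]
```

View pics/s2c.png

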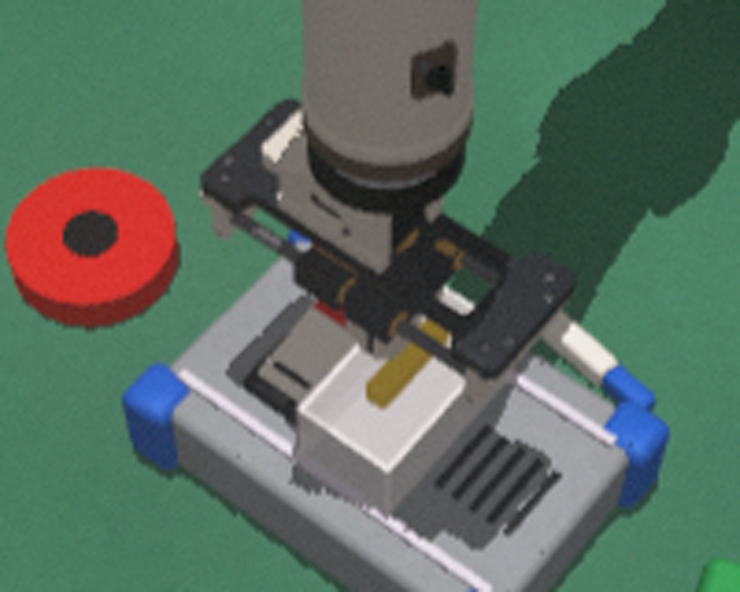

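The hood is sliding ahead of the fingers (fin at (405,375)) and the rocker is coming clear. I'll continue to the stop.

>>> {"op": "servo_tool", "data": {
  "commands": "0 0.01 0 0;0 0.02 0 0;0 0.03 0 0;0 0.03 0 0"
}}

```text
t: 3.75
tool_pos: [0.5756, 0.0952, 0.1184]
tcp_rot: [-0.033, 0.999, 0.0, 0.001]
ft_force: [0.2, -0.8, 1.4]
finger_gap: 0.005
grip_force: 0.7
```

>>> {"op": "servo_tool", "data": {
  "commands": "0 0.005 0 0;0 0.01 0 0;0 0.01 0 0"
}}

```text
t: 4.12
tool_pos: [0.5749, 0.1044, 0.118]
tcp_rot: [-0.033, 0.999, 0.0, 0.0]
ft_force: [1.3, -1.1, 3.8]
finger_gap: 0.004
grip_force: 1.8
```

>>> {"op": "servo_tool", "data": {
  "commands": "0 0.005 0 0;0 0.01 0 0;0 0.01 0 0"
}}

```text
t: 4.5
tool_pos: [0.5745, 0.1097, 0.118]
tcp_rot: [-0.031, 1.0, -0.002, 0.0]
ft_force: [1.4, -8.6, 6.9]
finger_gap: 0.002
grip_force: 5.8
```

>>> {"op": "servo_tool", "data": {
  "commands": "0 0.004 0 0;0 0.008 0 0;0 0.008 0 0;0 0.008 0 0"
}}

```text
t: 5.0
tool_pos: [0.5744, 0.1102, 0.118]
tcp_rot: [-0.029, 1.0, -0.006, -0.001]
ft_force: [0.8, -22.1, 11.0]
finger_gap: 0.005
grip_force: 11.7
```

The hood is at its stop (22 N). I'll back off, lift, and look at the rocker.

>>> {"op": "servo_tool", "data": {
  "commands": "0 -0.035 0 0;0 -0.035 -0.05 0;-0.02 -0.09 -0.08 0;-0.02 -0.14 -0.08 0;-0.02 -0.19 -0.08 0;-0.02 -0.24 -0.08 0;-0.02 -0.24 -0.08 0"
}}

```text
t: 5.88
tool_pos: [0.6074, -0.1226, 0.1964]
tcp_rot: [-0.028, 1.0, -0.001, -0.001]
ft_force: [-0.9, 0.4, -1.6]
finger_gap: 0.002
grip_force: 0.0
```

```bash
python3 -c "
from h import *
snap('scene','s3'); snap('top','t3'); go([0.57,0,.119])
f=cv2.imread('pics/s3.png')[160:260,210:310]; g=cv2.imread('pics/t3.png')[160:260,250:350]
cv2.imwrite('pics/c3.png',cv2.resize(np.hstack([f,g]),None,fx=4,fy=4,interpolation=cv2.INTER_CUBIC))
print(pt('top0',306.5,212.1,.095))"
```

```text
t 5.975 tcp [ 0.6081 -0.1161  0.1966] F [ 1.05  1.34 -0.12] gap 0.005
shift [0.0304 0.1182 0.0779] turn units to align -0.014854197882023636 tilt [-0.002  0.001 -1.   ]
[0.5575 0.0174 0.095 ]
```

View pics/c3.png

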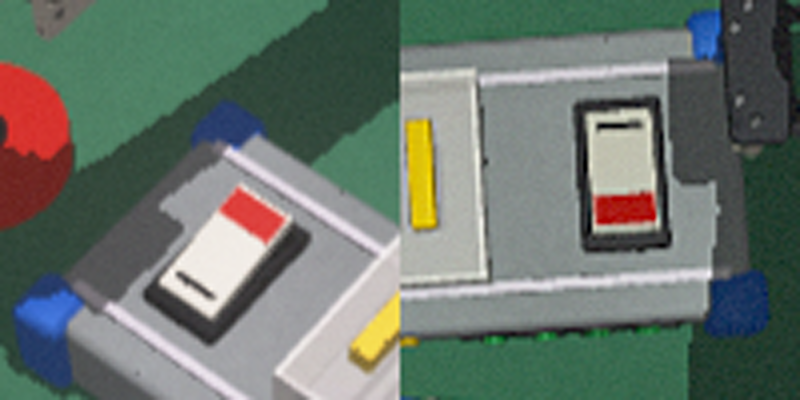

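Clear view of the switch. In the top view the red patch is centred at (306.3,212); in the scene view it is at (274.2,213.5). Triangulating gives its position and a rough height.

```bash
python3 -c "
from h import *
for z in (.08,.085,.09,.095,.1,.105): print(z,pt('t3',306.3,212,z),pt('s3',274.2,213.5,z))
a=[pt('t3',250+a/4,160+b/4,.09) for a,b in((224,107),(225,226))]; print(a, (a[0]-a[1])@ux)
"
```

```text
0.08 [0.5593 0.0176 0.08  ] [0.553  0.0198 0.08  ]
0.085 [0.5588 0.0177 0.085 ] [0.5555 0.0221 0.085 ]
0.09 [0.5582 0.0178 0.09  ] [0.558  0.0244 0.09  ]
0.095 [0.5577 0.0178 0.095 ] [0.5604 0.0267 0.095 ]
0.1 [0.5572 0.0179 0.1   ] [0.5629 0.0291 0.1   ]
0.105 [0.5566 0.018  0.105 ] [0.5654 0.0314 0.105 ]
[array([0.6152, 0.0185, 0.09  ]), array([0.5482, 0.0179, 0.09  ])] 0.06689369822010816
```

```bash
python3 -c "
from h import *
go([.558,.0185,.12])"
```

```text
t 5.975 tcp [ 0.6081 -0.1161  0.1966] F [ 1.05  1.34 -0.12] gap 0.005
shift [0.0412 0.1374 0.0769] turn units to align -0.014854197882023636 tilt [-0.002  0.001 -1.   ]
```

>>> {"op": "servo_tool", "data": {
  "commands": "0.012 0.045 0 0;0.026 0.09 0.02 0;0.041 0.135 0.04 0;0.041 0.137 0.06 0;0.041 0.137 0.067 0;0.041 0.137 0.067 0;0.041 0.137 0.067 0;0.041 0.137 0.067 0"
}}

```text
t: 6.98
tool_pos: [0.5597, 0.0171, 0.1314]
tcp_rot: [-0.032, 0.999, -0.0, 0.001]
ft_force: [0.1, 0.6, 0.5]
finger_gap: 0.008
grip_force: 0.0
```

```bash
python3 -c "
from h import *
go([.558,.0185,.107])"
```

```text
t 6.975 tcp [0.5597 0.0171 0.1314] F [0.11 0.61 0.47] gap 0.008
shift [0.0016 0.0015 0.0244] turn units to align -0.012252724941880287 tilt [ 0.001 -0.    -1.   ]
```

>>> {"op": "servo_tool", "data": {
  "commands": "0.0015 0.0015 0.012 0;0.0015 0.0015 0.022 0;0.0015 0.0015 0.024 0;0.0015 0.0015 0.024 0"
}}

```text
t: 7.48
tool_pos: [0.5572, 0.019, 0.1063]
tcp_rot: [-0.033, 0.999, 0.0, -0.0]
ft_force: [-0.0, -0.3, 0.2]
finger_gap: 0.007
grip_force: 0.0
```

>>> {"op": "servo_tool", "data": {
  "commands": "0 0 0.002 0;0 0 0.004 0;0 0 0.004 0;0 0 0.004 0"
}}

```text
t: 7.98
tool_pos: [0.5575, 0.019, 0.1028]
tcp_rot: [-0.033, 0.999, -0.0, 0.0]
ft_force: [-0.2, 0.2, 0.0]
finger_gap: 0.001
grip_force: 0.0
```

>>> {"op": "servo_tool", "data": {
  "commands": "0 0 0.002 0;0 0 0.004 0;0 0 0.004 0;0 0 0.004 0"
}}

```text
t: 8.48
tool_pos: [0.5574, 0.019, 0.0987]
tcp_rot: [-0.033, 0.999, 0.0, -0.0]
ft_force: [-0.6, -0.1, 0.6]
finger_gap: 0.005
grip_force: 0.0
```

>>> {"op": "servo_tool", "data": {
  "commands": "0 0 0.002 0;0 0 0.003 0;0 0 0.003 0;0 0 0.003 0"
}}

```text
t: 8.98
tool_pos: [0.5574, 0.0191, 0.0957]
tcp_rot: [-0.033, 0.999, 0.0, -0.0]
ft_force: [-0.5, -0.7, -0.1]
finger_gap: 0.004
grip_force: 0.0
```

>>> {"op": "servo_tool", "data": {
  "commands": "0 0 0.002 0;0 0 0.003 0;0 0 0.003 0;0 0 0.003 0"
}}

```text
t: 9.48
tool_pos: [0.5574, 0.019, 0.0927]
tcp_rot: [-0.033, 0.999, 0.0, -0.0]
ft_force: [-0.5, 0.4, -0.1]
finger_gap: 0.01
grip_force: 0.0
```

>>> {"op": "servo_tool", "data": {
  "commands": "0 0 0.002 0;0 0 0.003 0;0 0 0.003 0;0 0 0.003 0"
}}

```text
t: 9.98
tool_pos: [0.5574, 0.019, 0.0897]
tcp_rot: [-0.033, 0.999, 0.0, -0.0]
ft_force: [0.1, 0.0, 0.0]
finger_gap: 0.008
grip_force: 0.1
```

>>> {"op": "servo_tool", "data": {
  "commands": "0 0 0.001 0;0 0 0.002 0;0 0 0.002 0"
}}

```text
t: 10.35
tool_pos: [0.5571, 0.019, 0.088]
tcp_rot: [-0.033, 0.999, -0.0, -0.0]
ft_force: [-1.9, -0.9, 4.8]
finger_gap: 0.004
grip_force: 2.4
```

>>> {"op": "servo_tool", "data": {
  "commands": "0 0 0.001 0;0 0 0.002 0;0 0 0.002 0"
}}

```text
t: 10.72
tool_pos: [0.5572, 0.019, 0.0856]
tcp_rot: [-0.033, 0.999, -0.0, -0.0]
ft_force: [-2.3, 0.0, 1.9]
finger_gap: 0.005
grip_force: 1.4
```

>>> {"op": "servo_tool", "data": {
  "commands": "0 0 0.001 0;0 0 0.002 0;0 0 0.002 0"
}}

```text
t: 11.1
tool_pos: [0.5576, 0.019, 0.0835]
tcp_rot: [-0.033, 0.999, 0.0, 0.0]
ft_force: [-0.7, -0.3, 1.7]
finger_gap: 0.002
grip_force: 0.4
```

First touch came at z≈0.0887 and the force is now fading, so the stop should be near 0.079.

>>> {"op": "servo_tool", "data": {
  "commands": "0 0 0.001 0;0 0 0.002 0;0 0 0.0025 0;0 0 0.0025 0"
}}

```text
t: 11.6
tool_pos: [0.5575, 0.019, 0.0811]
tcp_rot: [-0.033, 0.999, 0.0, 0.0]
ft_force: [-1.1, -0.0, 0.1]
finger_gap: 0.003
grip_force: 0.0
```

>>> {"op": "servo_tool", "data": {
  "commands": "0 0 0.001 0;0 0 0.0015 0;0 0 0.0015 0"
}}

```text
t: 11.98
tool_pos: [0.5574, 0.019, 0.0797]
tcp_rot: [-0.033, 0.999, 0.0, -0.0]
ft_force: [0.6, 0.2, 0.2]
finger_gap: 0.009
grip_force: 0.0
```

>>> {"op": "servo_tool", "data": {
  "commands": "0 0 0.001 0;0 0 0.001 0;0 0 0.001 0"
}}

```text
t: 12.35
tool_pos: [0.5576, 0.0191, 0.0789]
tcp_rot: [-0.033, 0.999, 0.0, 0.0]
ft_force: [0.0, -0.4, 2.5]
finger_gap: 0.005
grip_force: 1.5
```

It has snapped over and the tip is at the stop. I'll build the force in small steps.

>>> {"op": "servo_tool", "data": {
  "commands": "0 0 0.001 0;0 0 0.001 0;0 0 0.001 0"
}}

```text
t: 12.72
tool_pos: [0.5577, 0.0191, 0.0786]
tcp_rot: [-0.033, 0.999, -0.0, 0.0]
ft_force: [-2.5, 0.1, 9.2]
finger_gap: 0.003
grip_force: 4.6
```

>>> {"op": "servo_tool", "data": {
  "commands": "0 0 0.001 0;0 0 0.001 0;0 0 0.001 0"
}}

```text
t: 13.1
tool_pos: [0.5578, 0.019, 0.0783]
tcp_rot: [-0.033, 0.999, -0.0, 0.0]
ft_force: [-5.3, -1.1, 14.7]
finger_gap: -0.0
grip_force: 7.8
```

>>> {"op": "servo_tool", "data": {
  "commands": "0 0 -0.001 0;0 0 -0.001 0;0 0 -0.001 0;0 0 -0.001 0;0 0 -0.001 0;0 0 -0.001 0;0 0 -0.001 0;0 0 -0.001 0"
}}

```text
t: 14.1
tool_pos: [0.5577, 0.0191, 0.0786]
tcp_rot: [-0.033, 0.999, -0.0, 0.0]
ft_force: [-3.1, 0.1, 9.2]
finger_gap: 0.007
grip_force: 4.6
```

>>> {"op": "servo_tool", "data": {
  "commands": "0 0 0 0;0 0 0 0;0 0 0 0"
}}

```text
t: 14.48
tool_pos: [0.5577, 0.019, 0.0785]
tcp_rot: [-0.033, 0.999, -0.0, 0.0]
ft_force: [-3.0, 0.0, 8.3]
finger_gap: 0.007
grip_force: 4.6
```

Held about 1.4 s at 8–9 N. Next: lift, and cross over the fin to its +y side.

>>> {"op": "servo_tool", "data": {
  "commands": "0 0 -0.04 0;0 0 -0.09 0;-0.01 0.04 -0.1 0;-0.015 0.09 -0.1 0;-0.02 0.13 -0.1 0;-0.025 0.161 -0.1 0;-0.025 0.161 -0.1 0"
}}

```text
t: 15.35
tool_pos: [0.5711, 0.1852, 0.1774]
tcp_rot: [-0.035, 0.999, 0.001, -0.0]
ft_force: [-0.5, -0.7, 0.7]
finger_gap: 0.0
grip_force: 0.0
```

```bash
python3 -c "
from h import *
snap('scene','s4'); go([.572,.179,.118])
f=cv2.imread('pics/s4.png')[140:300,190:390]; cv2.imwrite('pics/c4.png',cv2.resize(f,None,fx=3.7,fy=3.7,interpolation=cv2.INTER_CUBIC))"
```

```text
t 15.4 tcp [0.5714 0.1825 0.1772] F [-0.42 -0.04 -0.55] gap 0.002
shift [-0.0005 -0.0036  0.0592] turn units to align 0.013967800649916439 tilt [-0.001  0.    -1.   ]
```

View pics/c4.png

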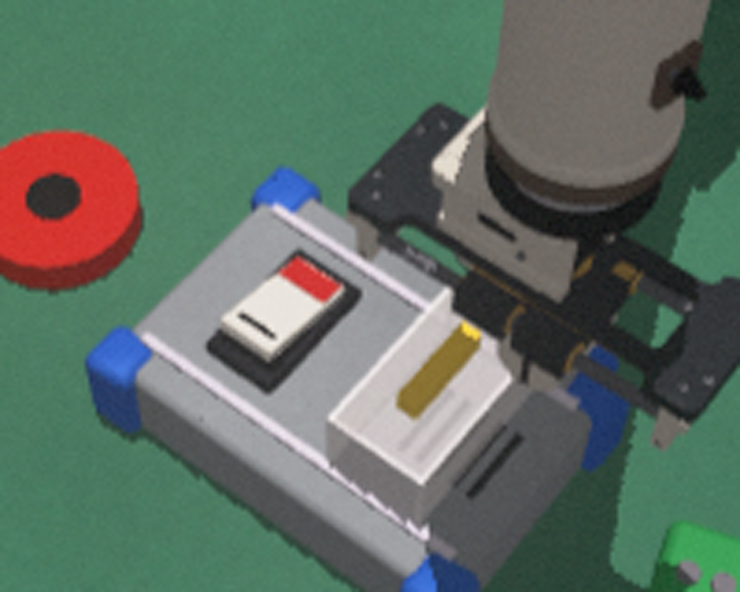

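The rocker is over (white end at (260,330) raised). The fingers are behind the fin on its +y side at (540,375), so I'll push the hood back.

>>> {"op": "servo_tool", "data": {
  "commands": "0 -0.003 0.03 0;0 -0.003 0.059 0;0 -0.003 0.059 0;0 -0.02 0.059 0;0 -0.035 0.059 0;0 -0.05 0.059 0;0 -0.065 0.059 0;0 -0.08 0.059 0"
}}

```text
t: 16.4
tool_pos: [0.5782, 0.1009, 0.1198]
tcp_rot: [-0.033, 0.999, 0.0, 0.001]
ft_force: [1.0, 3.5, 6.2]
finger_gap: 0.002
grip_force: 3.0
```

>>> {"op": "servo_tool", "data": {
  "commands": "0 -0.01 0 0;0 -0.02 0 0;0 -0.03 0 0;0 -0.04 0 0;0 -0.05 0 0;0 -0.05 0 0"
}}

```text
t: 17.15
tool_pos: [0.5814, 0.0495, 0.1195]
tcp_rot: [-0.032, 0.999, -0.0, 0.001]
ft_force: [0.5, 0.2, 3.3]
finger_gap: 0.005
grip_force: 1.1
```

>>> {"op": "servo_tool", "data": {
  "commands": "0 -0.005 0 0;0 -0.008 0 0;0 -0.008 0 0"
}}

```text
t: 17.52
tool_pos: [0.5817, 0.0428, 0.1193]
tcp_rot: [-0.032, 0.999, -0.0, 0.001]
ft_force: [2.1, 0.7, 5.5]
finger_gap: 0.004
grip_force: 2.4
```

>>> {"op": "servo_tool", "data": {
  "commands": "0 -0.004 0 0;0 -0.008 0 0;0 -0.008 0 0"
}}

```text
t: 17.9
tool_pos: [0.582, 0.0387, 0.1193]
tcp_rot: [-0.034, 0.999, 0.002, 0.001]
ft_force: [1.2, 8.9, 5.2]
finger_gap: 0.004
grip_force: 4.7
```

>>> {"op": "servo_tool", "data": {
  "commands": "0 -0.003 0 0;0 -0.006 0 0;0 -0.006 0 0;0 -0.006 0 0"
}}

```text
t: 18.4
tool_pos: [0.582, 0.0383, 0.1194]
tcp_rot: [-0.036, 0.999, 0.005, 0.001]
ft_force: [0.4, 18.2, 4.9]
finger_gap: 0.006
grip_force: 8.1
```

Hard stop reached at the predicted closed position. Backing off and lifting away.

>>> {"op": "servo_tool", "data": {
  "commands": "0 0.02 0 0;0 0.04 0 0;0 0.04 -0.03 0;0 0.06 -0.08 0;0 0.1 -0.1 0;0 0.14 -0.1 0;0 0.14 -0.1 0;0 0.14 -0.1 0"
}}

```text
t: 19.4
tool_pos: [0.5721, 0.1684, 0.2178]
tcp_rot: [-0.033, 0.999, -0.001, -0.001]
ft_force: [-0.4, 0.3, -0.7]
finger_gap: 0.005
grip_force: 0.0
```

```bash
python3 -c "
from h import *
snap('top','t5');snap('scene','s5'); go([.572,.179,.118])
f=cv2.imread('pics/s5.png')[120:360,170:420]; g=cv2.imread('pics/t5.png')[120:360,150:420]
cv2.imwrite('pics/c5.png',cv2.resize(np.hstack([f,g]),None,fx=1.53,fy=1.53,interpolation=cv2.INTER_CUBIC))
hsv=cv2.cvtColor(cv2.imread('pics/t5.png'),cv2.COLOR_BGR2HSV)
m=cv2.inRange(hsv,(20,120,100),(35,255,255)); n,l,s,ce=cv2.connectedComponentsWithStats(m)
for i in range(1,n):
    if s[i,4]>30: print(s[i],pt('top0',*ce[i],.128))"
```

```text
t 19.5 tcp [0.5726 0.1674 0.218 ] F [-0.23 -0.17 -0.6 ] gap 0.007
shift [-0.0003  0.0118  0.1   ] turn units to align -0.0201772899704329 tilt [-0.001 -0.002 -1.   ]
[302 187   8  27 168] [0.5798 0.0205 0.128 ]
```

View pics/c5.png

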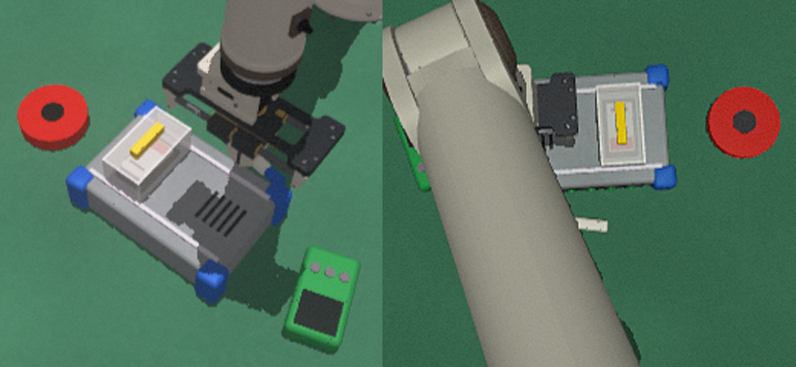

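The hood is closed over the switch, the robot is clear, and the reel, meter and pen have not moved. Handing in.

```bash
python3 -c "
from workcell import r
print(r.hand_in())"
```

```text
the job is handed in; nothing more can be done
None
```

I handed the job in at about 19.5 s; no verdict came back. The rocker snapped on and was held at about 8–9 N for 1.4 s (peak about 15 N), the hood is back on its closed stop, the arm is clear, and the reel, meter and pen look unmoved.

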